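# Tuck the drain cover under the lap flap and hold it flat

### The arm

A 6-joint arm with a two-finger parallel gripper is mounted at the origin on the work surface. World frame = base frame: x ahead of the robot, y to its left, z up, the work surface at z = 0. Lengths are in mm, angles in rad, forces in N, time in s.
With the tool pointing down it reaches from about 300 to 775 mm from the base axis. Payload 14.6 kg.
Tool frame: the origin (TCP) lies on the centre line of the jaws, within the pads' length; the fingertips stand 22 mm ahead of it and the grasp point (between the pads) lies 3 mm ahead of it (manip.tcp_to_tips is the distance from the TCP to the fingertips, in mm); z points along the fingers, y is the direction in which the jaws open and shut (so a half turn about z gives the same grasp; the last joint's range is limited). The gripper opens to 94 mm and grips with 3 to 60 N. Pads are 16 mm wide; open, the fingers measure 119 mm over their backs; the gripper's body (75 mm by 177 mm) begins 78 mm behind the grasp point.
Start: joints at [1.041, 0.3, 1.521, -0, 1.321, -0.067], TCP at [245.546, 492.135, 227.446] pointing down, gripper open.
Joint ranges: [-3.03, 3.03], [-0.79, 2.21], [0.23, 2.52], [-1.04, 4.18], [0, 3.07], [-2.55, 2.55]. Speed limits (rad/s): [2.22, 2.22, 2.57, 3.14, 3.14, 3.14].

### API

Orientations are given as [roll, pitch, yaw] about the fixed x, y, z axes, in that order (R = Rz(yaw) Ry(pitch) Rx(roll)).
In Python, from cell import manip, vision, workorder gives the robot as it stands.
- The arm moves only by the tool carry_out, never from a script. Its argument "deltas" is a list of rows, each a list of 3 entries, a list of its own where there are three numbers: the shift along the tool's x, y, z in cm, then the turn about the tool's z in degrees, then the opening, from 0 (shut) to 1 (fully open). A call has 1 to 20 rows; each row shifts and turns the commanded pose from where the row before left it, along the tool's axes as they then stand; what a row does not reach is not made up. A row lasts 1/12 s, in which the tool goes at most 41.7 mm and 7.16 degrees, less where a joint would pass 70% of its speed; a pose out of reach is approached as far as the arm can. A call with a gripper value outside its range is refused whole. The fingers move at their own pace and stop on an object; "grip_force" is the grip in N (left out, the last holds). Time passes only in rows, so rows that do not move let the fingers close. It gives the time, the measured TCP pose, the force and the opening at its end, in the units of the state.
- manip.read_state(): the state, without advancing time (a new reading comes with each control period).
- vision.camera(name): name is "side" or "top" or "wrist"; returns (picture, depth): 480x640x3 uint8, red, green, blue; 480x640 float32, mm along the optical axis (not along the pixel's ray), 0 where there is no reading.
- vision.calibration(name): a dict with "mtx" (3x3 intrinsics, pixels), "eye" and "orientation" of the camera in the world. Camera axes: x right, y down, z forward; pixel columns grow to the right and rows downward; lengths in mm; the calibration is good to about 2 mm. The wrist camera is an equidistant fisheye: a pixel r from the principal point sees the ray r / f radians off the axis. A picture is of the moment at which its call begins: read the wrist's pose just before it. calibration takes no time and is no camera call; for the wrist camera it gives the pose at the moment of the call.
- workorder.sign_off(): hands the job in, once; it reports no verdict.
The state is a dict: "clock": time; "joints": joint angles; "qd": joint speeds; "effort": joint torques, N m; "eef_pos": TCP position; "eef_rot": TCP orientation; "wrist_force": force on the tool from outside, world axes, zero at the start; "moment": the same for the moment, N m; "finger_gap": finger opening in mm.
Only numpy, scipy, OpenCV 4.12 (cv2) and the standard library are available. Lean on these libraries where they do the work, as an engineer would, in place of code of your own. Each camera call takes 0.05 s, during which the arm holds its last target.

### The job

Pick up the loose aluminium cover strip by its upright rib and slide its long edge farther from the rib at least 2 cm under the free edge of the steel flap on the drain board, between the two side cheeks, without lifting the flap. Then press the strip down flat on the deck so that the sprung seal bar beneath it is pushed down flush, and finish while still holding it pressed there: do not let go. Leave the other things on the bench where they are.

Things in the scene. Friction and masses are not known exactly. Their poses are not given: they have to be found in the camera images.
- board: White plastic drain board fixed to the bench, 240 mm (x) by 260 mm (y). Origin: centre of its underside; z up; +x points from its open front to its hinged flap. Flat deck 20 mm above the origin. A drain channel 12 mm deep crosses it along y from x=-30 to -5 mm. Two side cheeks (x=-75 to +20, inner faces y=+/-98 mm) rise 10 mm above the deck: the strip has 8 mm to spare each side.
- board_stop (a point): Middle of the foot of the fixed stop under the flap, at deck height, board x=+60, y=0 mm. The deck runs level from the channel to it; the stop is 6 mm high and limits how far the strip goes in (40 mm under the flap). Behind it the steel hinge block at board x=+92 to +116 mm rises 14 mm above the deck.
- flap (a joint): Steel lap flap: level plate over the rear deck, 70 mm deep (x), 200 mm wide, 3 mm thick, hinged along its rear edge (board x=+90 mm). 0 = at rest, underside 9 mm above the deck; grows in rad as its front edge is lifted (0.08 is 5.6 mm there). Only its weight (120 g) and a weak spring hold it down.
- flap_edge (a point): Middle of the flap's free front edge, at its underside: at rest at board x=+20, y=0, 9 mm above the deck. The strip's edge goes into the gap beneath it.
- seal (a joint): Sprung black rubber seal bar in front of the channel (170 mm long along y, 12 mm wide, centred at board x=-44 mm). 0 = up, its top 5 mm above the deck; 0.005 (m) = pushed down flush. It needs about 4 N to start and 7 N to be flush, and springs back when let go.
- strip_grip (a point): Centre of the upright grip rib of the loose aluminium cover strip; axes are the strip's: +x to the tucking edge, z up. Rib 10 mm thick (x), 70 mm long (y), standing 34 mm above the 4 mm thick plate. This point is 21 mm above the plate's underside, 17 mm below the rib's top. The rib's mid-plane is 20 mm behind (-x) the plate's centre.
- strip_edge (a point): Middle of the strip's tucking edge, at its underside: the long edge farther from the rib, 75 mm ahead (+x) of the rib's mid-plane; axes as strip_grip. The strip is a flat plate 110 mm (x) by 180 mm (y) by 4 mm, about 250 g, lying flat on the bench at the start.
- dishes_tall: Bystander: stack of six clear culture dishes, 90 mm across, 90 mm high; origin at the centre of its underside.
- dishes_short: Bystander: stack of three clear culture dishes, 90 mm across, 45 mm high; origin at the centre of its underside.
- bottle_a: Bystander: amber screw-cap bottle, 56 mm across, 120 mm high; origin at the centre of its underside.
- bottle_b: Bystander: clear screw-cap bottle, 56 mm across, 120 mm high; origin at the centre of its underside.
- vial: Bystander: small upright glass vial with white cap, 26 mm across, 50 mm high, between the board and the strip; origin at the centre of its underside.
- jar: Bystander: large clear jar with grey lid, 84 mm across, 130 mm high; origin at the centre of its underside.
Mind the look-alikes: they are no part of the job. Of the things shaped like the part that bears strip_grip, the aluminium one is meant.

How it is judged (in metres and radians):
At the end, for the whole second after the job is handed in: Strip edge at least 20 mm under the flap, within 12 mm of the centre line and 0.10 rad; strip within 2.5 mm of the deck, tilt under 0.03 rad; seal bar down 3.8 mm or more; flap under 0.04 rad; fingers still bear on the strip with over 2 N (x of strip_edge in the frame of board above 0.04 m and y of strip_edge in the frame of board between -0.012 and 0.012 m and z of strip_edge in the frame of board between 0.017 and 0.0225 m and angle between the x axis of strip_grip and the x axis of board, either way round below 0.1 rad and angle between strip_grip's own z axis and vertical below 0.03 rad and value of joint seal above 0.0038 m and value of joint flap below 0.04 rad and contact force between the fingers and strip above 2 N); the arm keeps its last pose, push and grip.
It fails at once if the flap is lifted (more than 0.08 rad, 5.6 mm at its edge) (value of joint flap above 0.08 rad).
It fails at once if a bystander is moved more than 30 mm (distance of any of dishes_tall, dishes_short, bottle_a, bottle_b, vial, jar from where it was at the start of the episode above 0.03 m).
It also fails if it takes over 42 s, if anything falls off the work surface, if the arm or the gripper's body presses on something with over 40 N, if the wrist force passes 120 N, or if a joint passes its speed limit or range.

## Working session

There is one attempt and no reset: what is moved stays moved. The work goes in short steps, Python scripts to look and compute and a tool call to move; the robot and the scene stay as the last step left them, time stands still between calls to the robot, and variables do not carry over. Pictures are saved under pics/ and viewed, and the job is handed in when it is done.

Besides the shell and the picture viewer there is one more tool, called after "Emit:" as name(argument=value, ...), one argument or row to a line, values as JSON. carry_out: Moves the arm, as the interface text tells. Its arguments: {"type":"object","properties":{"deltas":{"type":"array","items":{"type":"array"}},"grip_force":{"type":"number"}},"required":["deltas"]}

```bash
mkdir -p pics; ls
python3 - <<'E'
from cell import manip,vision,workorder
import cv2,numpy as np
s=manip.read_state();print({k:np.round(v,3) for k,v in s.items()})
for n in("top","side","wrist"):
    c=vision.calibration(n);print(n,c)
    p,d=vision.camera(n);cv2.imwrite(f"pics/{n}0.png",p[:,:,::-1]);np.save(f"pics/{n}0.npy",d);np.save(f"pics/{n}0rgb.npy",p)
E
```

```text
pics
{'clock': np.float64(0.0), 'joints': array([ 1.041,  0.3  ,  1.522, -0.   ,  1.321, -0.067]), 'qd': array([ 0.   ,  0.001,  0.   ,  0.   , -0.001, -0.   ]), 'effort': array([ 0.0000e+00, -5.3180e+01, -3.5274e+01,  7.1000e-02,  2.4000e-02,
       -0.0000e+00]), 'eef_pos': array([245.406, 491.937, 226.887]), 'eef_rot': array([-3.14 , -0.   ,  2.679]), 'wrist_force': array([-0.339,  0.157,  0.177]), 'moment': array([-0.009,  0.027,  0.057]), 'finger_gap': np.float64(93.713)}
top {'mtx': array([[438.94969662,   0.        , 325.88680693],
       [  0.        , 438.94969662, 240.34618237],
       [  0.        ,   0.        ,   1.        ]]), 'eye': array([ 210.15697535,  -12.51654274, 1405.54755465]), 'orientation': array([-2.92391719,  0.0037127 , -1.58457748])}
side {'mtx': array([[447.02185258,   0.        , 318.10615569],
       [  0.        , 447.02185258, 237.21005637],
       [  0.        ,   0.        ,   1.        ]]), 'eye': array([  24.03895782, -795.99814157,  927.22413661]), 'orientation': array([-2.32560258, -0.01328889, -0.5449399 ])}
wrist {'mtx': array([[371.64829954,   0.        , 320.84064787],
       [  0.        , 371.64829954, 238.50613635],
       [  0.        ,   0.        ,   1.        ]]), 'eye': array([186.98987542, 520.44626262, 385.40803196]), 'orientation': array([2.91115857e+00, 8.81001488e-04, 1.10754680e+00])}
```

View pics/top0.png

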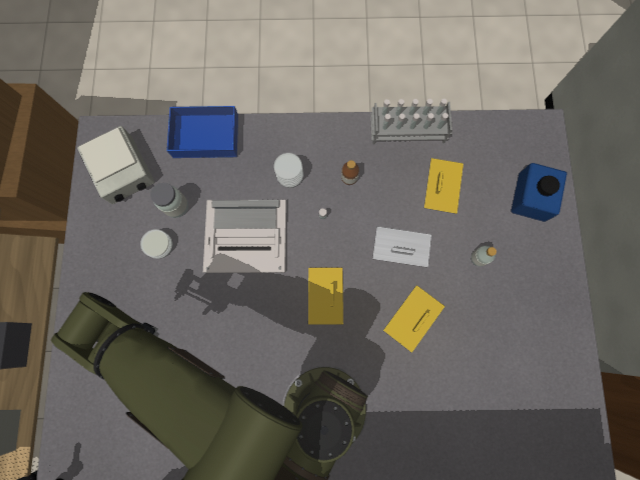

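View pics/side0.png

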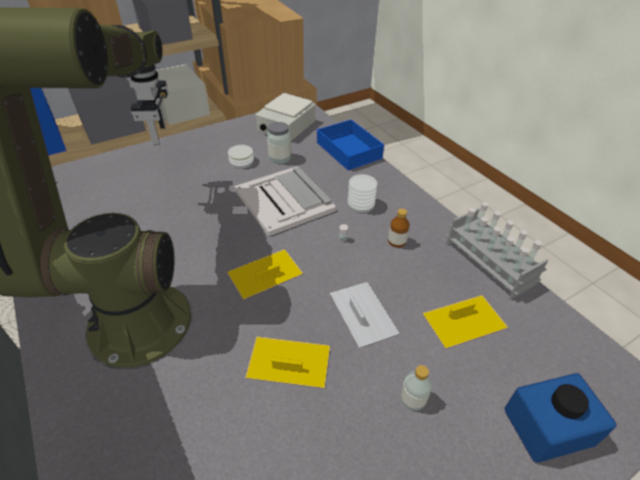

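View pics/wrist0.png

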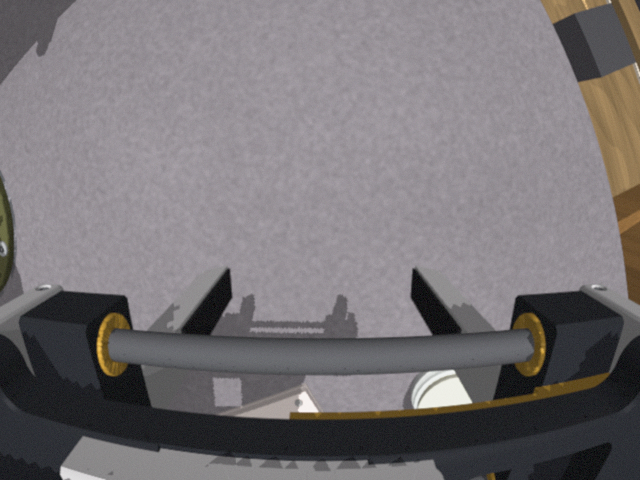

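The top view shows four strip-shaped plates. Three are yellow, at (443,186), (325,296) and (414,320). The fourth, at (402,247), is silver-grey, so it fits "aluminium". The board is at about (245,236) with its flap on the far (+x) side, and the vial is at (323,212). I'll confirm with an enlarged crop and then measure.

```bash
cat > h.py <<'E'
import numpy as np,cv2
from scipy.spatial.transform import Rotation as R
def ray(cal,u,v):
    K=cal['mtx'];d=np.stack([(np.asarray(u,float)-K[0,2])/K[0,0],(np.asarray(v,float)-K[1,2])/K[1,1],np.ones(np.shape(u))],-1)
    return d@R.from_euler('xyz',cal['orientation']).as_matrix().T
def onplane(cal,u,v,z):
    r=ray(cal,u,v);e=cal['eye'];t=(z-e[2])/r[...,2];return e+r*t[...,None]
def pts(cal,d):
    v,u=np.mgrid[:480,:640];return cal['eye']+ray(cal,u,v)*d[...,None]
E
python3 - <<'E'
from h import *
from cell import vision
c=vision.calibration('top');p=np.load('pics/top0rgb.npy');d=np.load('pics/top0.npy')
P=pts(c,d);bgr=p[:,:,::-1]
a=cv2.resize(bgr[220:275,365:440],None,fx=8,fy=8,interpolation=cv2.INTER_CUBIC)
cv2.imwrite('pics/strip.png',a)
a=cv2.resize(bgr[190:285,190:300],None,fx=6,fy=6,interpolation=cv2.INTER_CUBIC)
cv2.imwrite('pics/board.png',a)
for n,(u,v) in dict(bench=(350,250),strip=(385,240),strip2=(420,240),flap=(245,218),deck=(215,262),deck2=(275,262),vial=(323,211)).items():
    print(n,P[v-1:v+2,u-1:u+2].reshape(-1,3).mean(0).round(1))
g=p.astype(int)
m=((g.min(2)>140)&((g.max(2)-g.min(2))<40))
m2=np.zeros_like(m);m2[222:272,368:438]=m[222:272,368:438]
print('strip mask',m2.sum())
r=cv2.minAreaRect(np.argwhere(m2)[:,::-1].astype(np.float32));print(r)
b=cv2.boxPoints(r);w=onplane(c,b[:,0],b[:,1],4);print(b,w.round(1));print('c',w.mean(0))
L=np.roll(w,-1,0)-w;print(np.linalg.norm(L,axis=1),np.degrees(np.arctan2(L[:,1],L[:,0])))
# side
E
```

```text
bench [ 4.876e+02 -8.980e+01  2.000e-01]
strip [ 518.9 -205.     2.5]
strip2 [ 516.8 -319.1    4.3]
flap [592.4 249.9  31. ]
deck [450.7 344.   21. ]
deck2 [448.  152.1  20.8]
vial [606.5  -3.7  50.3]
strip mask 1736
((402.101318359375, 246.4409637451172), (56.677696228027344, 32.643714904785156), 8.426969528198242)
[[371.67648 258.4336 ]
 [376.46036 226.1423 ]
 [432.52615 234.44833]
 [427.74228 266.73962]] [[ 458.  -159.1    4. ]
 [ 565.7 -178.7    4. ]
 [ 534.9 -361.3    4. ]
 [ 428.2 -338.8    4. ]]
c [ 496.70336774 -259.46120785    4.        ]
[109.4055286  185.10997443 108.98241253 182.15530341] [-10.35141552 -99.56789118 168.09117792  80.5905872 ]
```

View pics/strip.png

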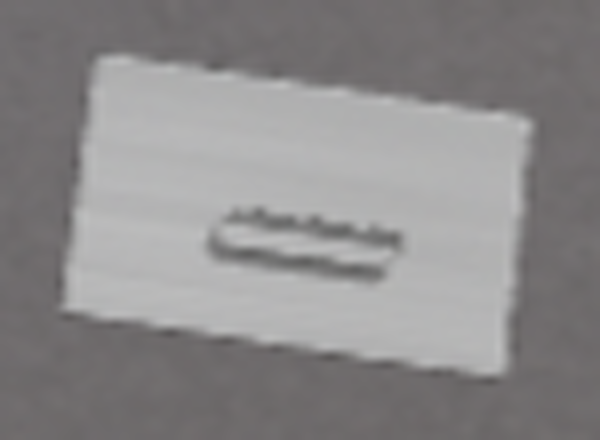

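View pics/board.png

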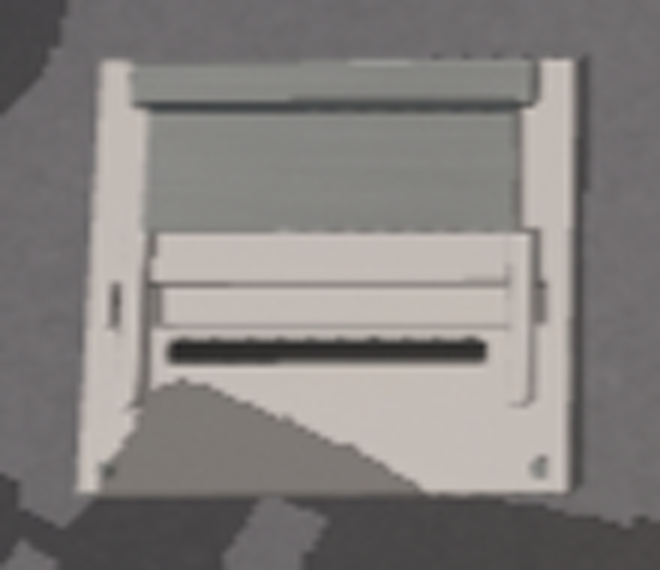

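The crops confirm it: the plate at (402,247) is bare metal, and its rib at about (403,250) sits nearer the robot, so the tucking edge faces +x. The board's flap is also toward +x. Next I'll measure the board and cross-check the rib.

Run:
```python
from h import *
from cell import vision
c=vision.calibration('top');p=np.load('pics/top0rgb.npy');d=np.load('pics/top0.npy')
P=pts(c,d);g=p.astype(int)
print('rib', onplane(c,np.array([403.5]),np.array([250.]),38).round(1))
# rib from depth
s=P[225:270,368:438].reshape(-1,3);s=s[s[:,2]>20];print('rib depth',len(s),s.mean(0).round(1), s.min(0).round(1),s.max(0).round(1))
# corners on crop, board top z=20
px=np.array([[100,60],[577,60],[573,492],[78,492]])/6+[190,190]-0.5+1/12
w=onplane(c,px[:,0],px[:,1],20);print(w.round(1),w.mean(0).round(1));L=np.roll(w,-1,0)-w;print(np.linalg.norm(L,axis=1),np.degrees(np.arctan2(L[:,1],L[:,0])))
# seal
k=np.zeros((480,640),bool);k[238:256,210:278]=g[238:256,210:278].max(2)<90
pp=np.argwhere(k)[:,::-1].astype(np.float32);r=cv2.minAreaRect(pp);b=cv2.boxPoints(r);q=onplane(c,b[:,0],b[:,1],25)
print('seal',r,q.round(1),q.mean(0).round(1))
L=np.roll(q,-1,0)-q;print(np.linalg.norm(L,axis=1),np.degrees(np.arctan2(L[:,1],L[:,0])))
# flap
k=np.zeros((480,640),np.uint8);R=(slice(200,232),slice(208,286));gg=g[R];k[R]=((gg[...,0]<gg[...,1]+3)&(gg.mean(2)>105)&(gg.mean(2)<165))
k=cv2.morphologyEx(k,cv2.MORPH_OPEN,np.ones((3,3),np.uint8))
pp=np.argwhere(k>0)[:,::-1].astype(np.float32)
fr=[];
for u in range(218,274):
    vs=np.argwhere(k[:,u])[:,0]
    if len(vs): fr.append((u,vs.max()+.5))
fr=np.array(fr);q=onplane(c,fr[:,0],fr[:,1],32);f=np.polyfit(q[:,1],q[:,0],1);print('flap front edge x=',f,'at y mean',q[:,1].mean(),np.polyval(f,q[:,1].mean()), 'resid',np.std(q[:,0]-np.polyval(f,q[:,1])))
# wider rows y extents
for v in (212,216,220,224):
    us=np.argwhere(k[v])[:,0];print(v,us.min(),us.max(),onplane(c,np.array([us.min()-.5,us.max()+.5]),np.array([v,v]),32)[:,:2].round(1).tolist())
# bystander heights
S=vision.calibration('side')
for n,(u,v) in dict(vial=(344,230),tall=(362,182),amber=(402,211),clear=(422,371)).items():
    ds=np.load('pics/side0.npy');print(n,pts(S,ds)[v,u].round(0))
ds=np.load('pics/side0.npy');Q=pts(S,ds)
for nme,(u,v) in dict(ribtop=(357,303)).items(): print(nme,Q[v-2:v+3,u-2:u+3].reshape(-1,3).round(0)[:,:].tolist())
```

```text
rib [[ 477.7 -257.4   38. ]]
rib depth 107 [ 446.1 -226.5  188.5] [ 210.2 -287.4   20.5] [ 485.5  -12.5 1405.5]
[[660.4 381.8  20. ]
 [656.4 119.   20. ]
 [416.7 119.7  20. ]
 [420.5 382.6  20. ]] [538.5 250.8  20. ]
[262.77168047 239.71654346 262.94417406 239.88333817] [-90.85780676 179.83465667  89.17898094  -0.20701455]
seal ((244.0, 248.0), (2.0, 52.0), 90.0) [[498.7 335.3  25. ]
 [496.3 168.2  25. ]
 [489.7 168.1  25. ]
 [492.2 335.1  25. ]] [494.2 251.7  25. ]
[167.1775827    6.5531737  167.00959844   6.56300685] [ -90.83328058 -179.21385826   89.16772827    2.25151165]
flap front edge x= [-5.66662749e-03  5.60765317e+02] at y mean 247.24615817191025 559.3642654804486 resid 1.0195760453762377
212 215 275 [[613.8, 349.6], [610.8, 151.0]]
216 215 275 [[600.3, 349.0], [597.3, 150.8]]
220 215 275 [[586.8, 348.5], [583.9, 150.7]]
224 215 275 [[573.4, 347.9], [570.5, 150.5]]
vial [601. -13.  46.]
tall [745. 106.  91.]
amber [739. -94. 119.]
clear [ 455. -508.  120.]
ribtop [[482.0, -243.0, 40.0], [486.0, -242.0, 36.0], [505.0, -223.0, 4.0], [507.0, -225.0, 4.0], [24.0, -796.0, 927.0], [481.0, -244.0, 38.0], [483.0, -246.0, 38.0], [503.0, -226.0, 4.0], [506.0, -227.0, 3.0], [507.0, -229.0, 4.0], [479.0, -247.0, 38.0], [481.0, -249.0, 39.0], [484.0, -249.0, 37.0], [506.0, -227.0, -1.0], [508.0, -229.0, -0.0], [478.0, -248.0, 36.0], [479.0, -251.0, 38.0], [482.0, -252.0, 37.0], [502.0, -232.0, 2.0], [505.0, -232.0, 1.0], [477.0, -251.0, 35.0], [479.0, -252.0, 35.0], [480.0, -254.0, 37.0], [481.0, -257.0, 40.0], [502.0, -236.0, 3.0]]
```

Measurements agree with the given sizes:
- **Strip:** rib at about (477.3, −256.6), yaw about −10.3°.
- **Board:** centre at about (538.5, 250.8), yaw about −0.4°, and the flap edge is at x≈559 against 558.5 expected.

First I'll turn the tool so that the jaws close across the rib.

Emit:
carry_out(
  deltas=[
    [[0,0,0],6.7,1],
    [[0,0,0],6.7,1],
    [[0,0,0],6.7,1],
    [[0,0,0],6.7,1],
    [[0,0,0],6.7,1],
    [[0,0,0],6.7,1],
    [[0,0,0],6.7,1],
    [[0,0,0],6.7,1],
    [[0,0,0],6.7,1],
    [[0,0,0],6.7,1],
    [[0,0,0],6.8,1],
  ],
  grip_force=30,
)

```text
clock: 1.07
eef_pos: [245.5, 492.1, 227.2]
eef_rot: [-3.141, 0.0, 1.385]
wrist_force: [-0.8, 0.3, -0.3]
finger_gap: 94.2
```

Emit:
carry_out(
  deltas=[
    [[-2,1,0],0,1],
    [[-3.4,1.8,0],0,1],
    [[-3.5,1.8,0],0,1],
    [[-3.5,1.8,0],0,1],
    [[-3.5,1.8,0],0,1],
    [[-3.5,1.8,0],0,1],
    [[-3.5,1.8,0],0,1],
    [[-3.5,1.8,0],0,1],
    [[-3.5,1.8,0],0,1],
    [[-3.5,1.8,0],0,1],
    [[-3.5,1.8,0],0,1],
    [[-3.5,1.8,0],0,1],
    [[-3.5,1.8,0],0,1],
    [[-3.5,1.8,0],0,1],
    [[-3.5,1.8,0],0,1],
    [[-3.5,1.8,0],0,1],
    [[-3.5,1.8,0],0,1],
    [[-3.4,1.8,0],0,1],
    [[-3.4,1.8,0],0,1],
    [[-3.4,1.8,0],0,1],
  ],
)

```text
clock: 2.73
eef_pos: [469.9, -242.9, 227.2]
eef_rot: [-3.141, -0.0, 1.39]
wrist_force: [1.2, -0.1, 0.9]
finger_gap: 93.6
```

```bash
cat > to.py <<'E'
import sys,numpy as np
from scipy.spatial.transform import Rotation as R
from cell import manip
s=manip.read_state();print({k:np.round(s[k],3).tolist() for k in('clock','joints','eef_pos','eef_rot','wrist_force','moment','finger_gap')})
if len(sys.argv)>3:
    t=np.array(sys.argv[1:4],float);M=R.from_euler('xyz',s['eef_rot']).as_matrix()
    print('tool cm',(M.T@(t-s['eef_pos'])/10).round(3),'yaw deg',np.degrees(s['eef_rot'][2]).round(2))
E
python3 to.py 477.3 -256.6 28
python3 - <<'E'
from cell import vision
import cv2
p,d=vision.camera('wrist');cv2.imwrite('pics/w1.png',p[:,:,::-1])
E
```

```text
{'clock': 2.733, 'joints': [-0.546, 0.254, 1.581, 0.0, 1.308, -0.366], 'eef_pos': [469.95, -242.938, 227.225], 'eef_rot': [-3.141, -0.0, 1.39], 'wrist_force': [1.198, -0.123, 0.856], 'moment': [-0.035, 0.025, -0.003], 'finger_gap': 93.559}
tool cm [-1.214  0.973 19.922] yaw deg 79.66
```

View pics/w1.png

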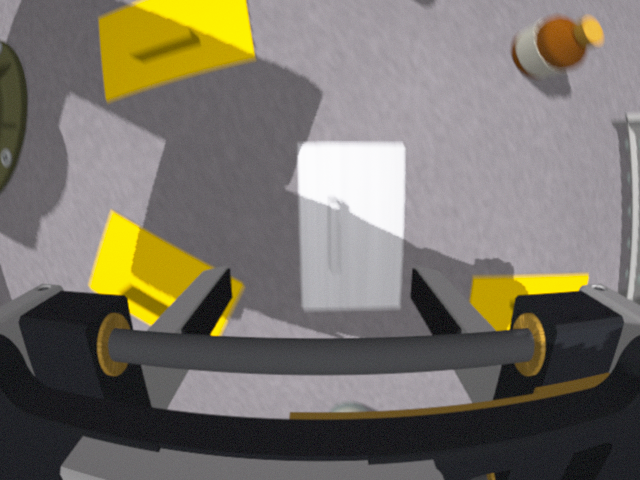

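The wrist view shows the silver strip between the open fingers, with its rib upright at about (335,235) and its edges parallel to the jaws. I'll use it to refine the rib position.

```bash
cat >> h.py <<'E'
def fish(cal,u,v,z):
    K=cal['mtx'];f=K[0,0];a=np.stack([np.asarray(u,float)-K[0,2],np.asarray(v,float)-K[1,2]],-1)
    r=np.linalg.norm(a,axis=-1,keepdims=True);th=r/f
    d=np.concatenate([a/np.maximum(r,1e-9)*np.sin(th),np.cos(th)],-1)@R.from_euler('xyz',cal['orientation']).as_matrix().T
    return cal['eye']+d*((z-cal['eye'][2])/d[...,2])[...,None]
E
python3 - <<'E'
from h import *
from cell import vision
c=vision.calibration('wrist')
im=cv2.imread('pics/w1.png')
cv2.imwrite('pics/w1c.png',cv2.resize(im[135:320,285:420],None,fx=4,fy=3,interpolation=cv2.INTER_CUBIC))
q=fish(c,[299,405,401,302],[143,143,307,310],4);print(q.round(1),q.mean(0))
L=np.roll(q,-1,0)-q;print(np.linalg.norm(L,axis=1),np.degrees(np.arctan2(L[:,1],L[:,0])))
print(fish(c,[335,335],[200,272],38).round(1))
E
```

```text
[[ 463.3 -170.1    4. ]
 [ 570.7 -188.4    4. ]
 [ 541.7 -367.     4. ]
 [ 431.3 -349.     4. ]] [ 501.74562105 -268.63342523    4.        ]
[108.99306007 180.94499796 111.90011667 181.75630157] [ -9.66755645 -99.23079867 170.74727255  79.85176317]
[[ 488.2 -230.1   38. ]
 [ 475.9 -300.    38. ]]
```

View pics/w1c.png

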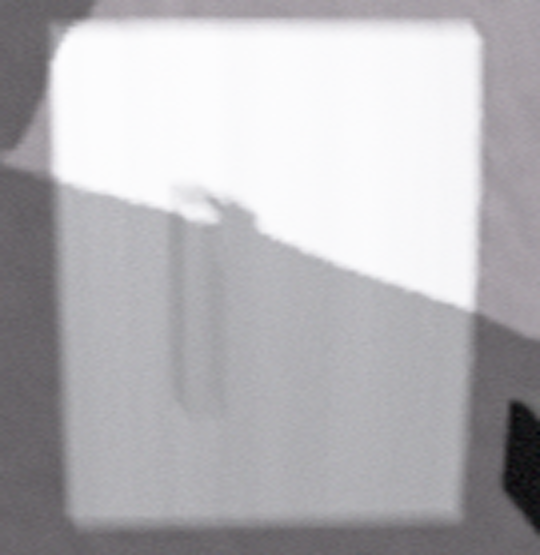

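The wrist estimate of the rib, (482, −265), is about 10 mm off the top estimate, so I'll look again with the arm fully still.

Run:
```python
from h import *
from cell import vision,manip
s=manip.read_state();print(s['eef_pos'].round(1),s['qd'].round(3))
c=vision.calibration('wrist')
p,d=vision.camera('wrist');c2=vision.calibration('wrist');print(c['eye'],c2['eye'],c['orientation'])
cv2.imwrite('pics/w2.png',p[:,:,::-1])
cv2.imwrite('pics/w2c.png',cv2.resize(p[135:320,285:420,::-1],None,fx=4,fy=3,interpolation=cv2.INTER_CUBIC))
# depth consistency & side/top depth-based plate mask
print('depth',[d[v,u] for u,v in((350,160),(380,280),(335,240))])
S=vision.calibration('side');ps,ds=vision.camera('side');Q=pts(S,ds);np.save('pics/side1.npy',ds);cv2.imwrite('pics/s1.png',ps[:,:,::-1])
m=(Q[...,2]>30)&(Q[...,2]<44)&(Q[...,0]>440)&(Q[...,0]<520)&(Q[...,1]<-200)&(Q[...,1]>-320)
w=Q[m];print(len(w),np.median(w,0),w.min(0),w.max(0))
cv2.imwrite('pics/s1c.png',cv2.resize(ps[270:355,320:410,::-1],None,fx=7,fy=7,interpolation=cv2.INTER_CUBIC))
```

```text
[ 470.9 -247.7  226.6] [ 0.076 -0.06   0.091  0.005 -0.027  0.109]
[ 483.14298402 -183.98887657  384.97428483] [ 482.54897723 -181.2300613   384.79142636] [ 2.91065788e+00 -3.15918923e-04 -1.83191042e-01]
depth [np.float32(372.66223), np.float32(400.6779), np.float32(355.01688)]
109 [ 476.56305246 -261.28156829   36.52320233] [ 467.27633886 -293.70327492   30.28683988] [ 488.44953731 -222.83236563   42.07842965]
```

View pics/w2.png

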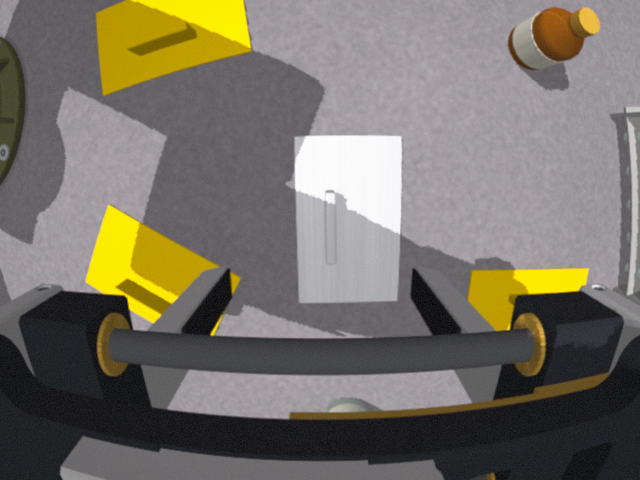

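View pics/s1c.png

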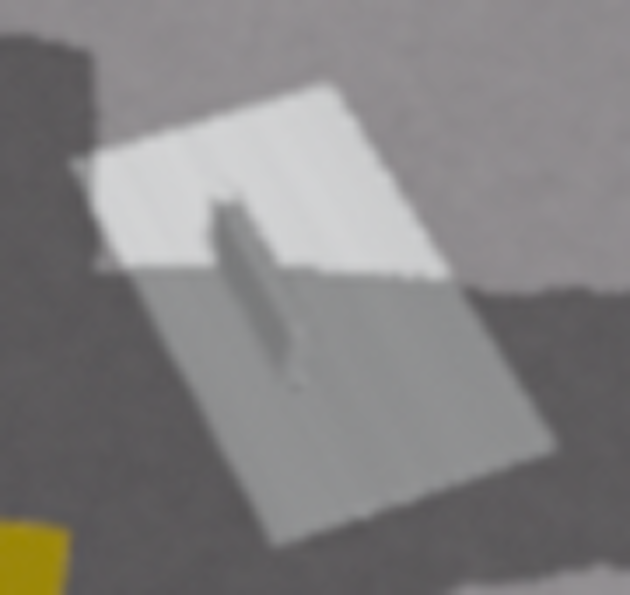

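The arm was still moving in the first picture. I'll recompute with the pose taken at the second one: plate corners (295,137), (401,136), (397,300), (300,302), rib (331,191)–(331,264).

```bash
python3 - <<'E'
from h import *
from cell import vision
c=vision.calibration('wrist');print(c['eye'])
c=dict(c,eye=np.array([483.14,-183.99,384.97]),orientation=np.array([2.91065788,-3.159e-4,-.183191]))
q=fish(c,[295,401,397,300],[137,136,300,302],4);print(q.round(1),q.mean(0))
L=np.roll(q,-1,0)-q;print(np.linalg.norm(L,axis=1),np.degrees(np.arctan2(L[:,1],L[:,0])))
print(fish(c,[331,331],[191,264],38).round(1).tolist(), fish(c,[331],[227.5],38))
E
python3 to.py 477.5 -257 128
```

```text
[ 482.10807473 -179.1566911   384.90337708]
[[ 460.4 -163.3    4. ]
 [ 567.8 -180.6    4. ]
 [ 538.1 -357.4    4. ]
 [ 431.  -339.     4. ]] [ 499.32907348 -260.07948667    4.        ]
[108.71953347 179.29184062 108.65177491 178.22284054] [ -9.1780549  -99.52075044 170.25842953  80.50066709]
[[486.1, -221.0, 38.0], [473.5, -291.2, 38.0]] [[ 479.8678985  -255.39812134   38.        ]]
{'clock': 2.883, 'joints': [-0.546, 0.254, 1.582, -0.0, 1.307, -0.363], 'eef_pos': [469.743, -242.639, 226.434], 'eef_rot': [-3.14, -0.001, 1.388], 'wrist_force': [0.833, -0.143, -0.051], 'moment': [-0.077, 0.085, -0.049], 'finger_gap': 94.168}
tool cm [-1.276  1.039  9.841] yaw deg 79.52
```

The views now agree: rib at about (478.7, −256), yaw about −9.8°. I'll centre over it and go down.

Emit:
carry_out(
  deltas=[
    [[-1.2,1.1,0],-0.6,1],
    [[0,0,1],0,1],
    [[0,0,2],0,1],
    [[0,0,2],0,1],
    [[0,0,2],0,1],
    [[0,0,2],0,1],
    [[0,0,2],0,1],
    [[0,0,2],0,1],
    [[0,0,2],0,1],
    [[0,0,1.5],0,1],
    [[0,0,1],0,1],
    [[0,0,0.8],0,1],
    [[0,0,0],0,1],
    [[0,0,0],0,1],
  ],
)

```text
clock: 4.05
eef_pos: [478.6, -254.4, 44.7]
eef_rot: [3.141, 0.0, 1.401]
wrist_force: [1.0, 0.1, 0.3]
finger_gap: 94.0
```

```bash
python3 - <<'E'
from cell import vision
import cv2
p,d=vision.camera('wrist');cv2.imwrite('pics/w3.png',p[:,:,::-1])
p,d=vision.camera('side');cv2.imwrite('pics/s3.png',cv2.resize(p[230:380,270:470,::-1],None,fx=4,fy=4))
E
python3 to.py 478.7 -256.2 28
```

```text
{'clock': 4.15, 'joints': [-0.556, 0.505, 1.702, 0.0, 0.934, -0.387], 'eef_pos': [478.936, -254.786, 45.3], 'eef_rot': [3.14, 0.001, 1.401], 'wrist_force': [0.472, -0.6, 0.091], 'moment': [-0.075, 0.075, -0.056], 'finger_gap': 94.006}
tool cm [-0.143 -0.002  1.73 ] yaw deg 80.28
```

View pics/w3.png

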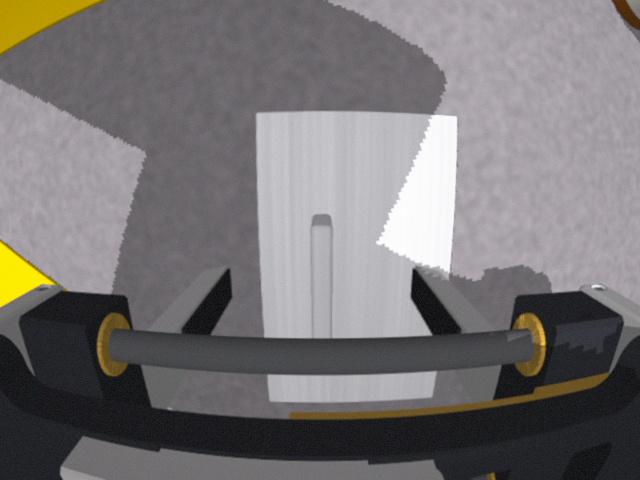

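View pics/s3.png

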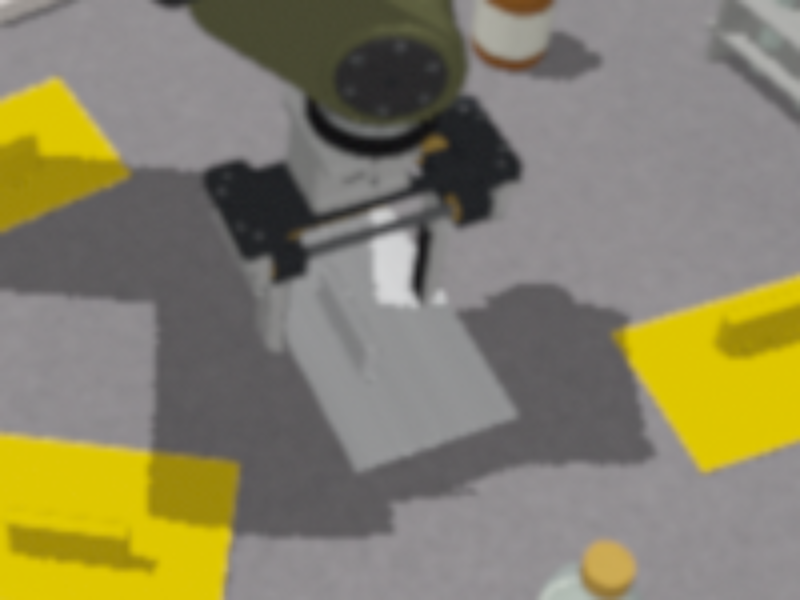

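The rib at column 321 is centred between the finger tips (columns 231 and 412). I'll go down 1.65 cm and close.

Emit:
carry_out(
  deltas=[
    [[-0.1,0,0.6],0,1],
    [[0,0,0.6],0,1],
    [[0,0,0.45],0,1],
    [[0,0,0],0,0.7],
    [[0,0,0],0,0.4],
    [[0,0,0],0,0.2],
    [[0,0,0],0,0],
    [[0,0,0],0,0],
    [[0,0,0],0,0],
    [[0,0,0],0,0],
    [[0,0,0],0,0],
    [[0,0,0],0,0],
  ],
  grip_force=40,
)

```text
clock: 5.15
eef_pos: [478.4, -255.7, 28.0]
eef_rot: [3.142, 0.0, 1.401]
wrist_force: [0.5, -1.3, -0.5]
finger_gap: 37.7
```

Emit:
carry_out(
  deltas=[
    [[0,0,0],0,0],
    [[0,0,0],0,0],
    [[0,0,0],0,0],
    [[0,0,0],0,0],
    [[0,0,0],0,0],
    [[0,0,0],0,0],
    [[0,0,0],0,0],
    [[0,0,0],0,0],
  ],
)

```text
clock: 5.82
eef_pos: [478.4, -255.7, 28.0]
eef_rot: [3.142, 0.0, 1.401]
wrist_force: [0.3, -0.0, 0.4]
finger_gap: 10.0
```

The rib is held at a 10.0 mm gap. I'll lift, square it up to the board and check it in the hand.

Emit:
carry_out(
  deltas=[
    [[0,0,-0.5],0,0],
    [[0,0,-1],0,0],
    [[0,0,-1.5],0,0],
    [[0,0,-2],0,0],
    [[0,0,-2],0,0],
    [[0,0,-1.5],0,0],
    [[0,0,-1],0,0],
    [[0,0,-0.5],0,0],
    [[0,0,0],-3.1,0],
    [[0,0,0],-3.1,0],
    [[0,0,0],-3.1,0],
    [[0,0,0],0,0],
    [[0,0,0],0,0],
  ],
)

```text
clock: 6.9
eef_pos: [478.2, -255.5, 127.5]
eef_rot: [-3.141, -0.0, 1.562]
wrist_force: [-0.1, 0.2, -2.6]
finger_gap: 9.5
```

```bash
python3 to.py 463.5 250 128;python3 - <<'E'
from h import *
from cell import vision
c=vision.calibration('wrist')
p,d=vision.camera('wrist');cv2.imwrite('pics/w4.png',p[:,:,::-1])
np.save('pics/w4c.npy',np.r_[c['eye'],c['orientation']])
p,d=vision.camera('side');cv2.imwrite('pics/s4.png',p[:,:,::-1])
E
```

```text
{'clock': 6.9, 'joints': [-0.558, 0.387, 1.651, 0.0, 1.105, -0.549], 'eef_pos': [478.176, -255.521, 127.549], 'eef_rot': [-3.141, -0.0, 1.562], 'wrist_force': [-0.142, 0.159, -2.586], 'moment': [-0.011, 0.076, 0.025], 'finger_gap': 9.538}
tool cm [ 5.0537e+01 -1.9220e+00 -1.9000e-02] yaw deg 89.49
```

View pics/w4.png

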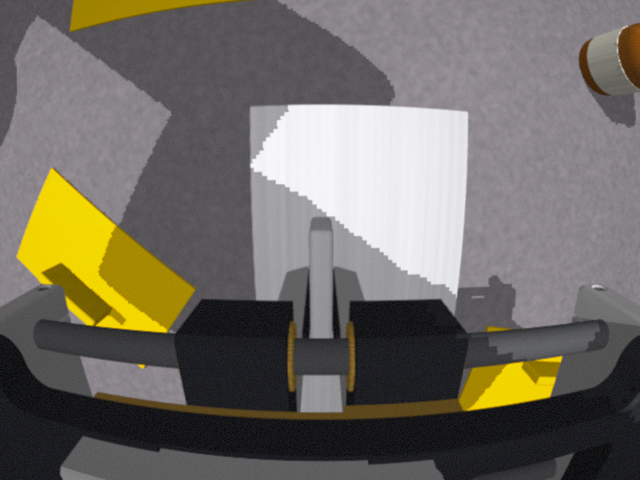

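View pics/s4.png

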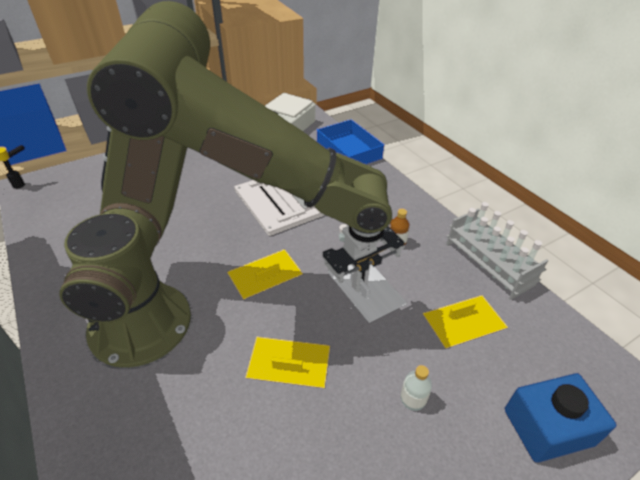

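The strip hangs level in the hand; its visible end corners are at (250,105) and (468,112). I'll measure its offset and yaw relative to the tool.

Run:
```python
from h import *
from cell import vision
c=vision.calibration('wrist');e=np.load('pics/w4c.npy')
c=dict(c,eye=e[:3],orientation=e[3:])
for z in(102,104,106):
    q=fish(c,[250,468,256,459],[105,112,290,290],z);print(z,q.round(1).tolist(),'len',np.linalg.norm(q[1]-q[0]),'ang',np.degrees(np.arctan2(*(q[1]-q[0])[1::-1])))
    print(' side ang',np.degrees(np.arctan2(*(q[0]-q[2])[1::-1])),np.degrees(np.arctan2(*(q[1]-q[3])[1::-1])))
print(fish(c,[321],[219],138))
# board re-measure w/ side view later
```

```text
102 [[444.3, -165.8, 102.0], [555.1, -167.7, 102.0], [443.7, -261.9, 102.0], [555.2, -264.1, 102.0]] len 110.8650353786194 ang -0.9903631850464681
 side ang 89.67824989110211 90.05363581058903
104 [[444.6, -166.1, 104.0], [554.3, -168.0, 104.0], [444.1, -261.1, 104.0], [554.4, -263.3, 104.0]] len 109.66029198185869 ang -0.9903631850464707
 side ang 89.67824989110211 90.05363581058901
106 [[445.0, -166.3, 106.0], [553.4, -168.2, 106.0], [444.5, -260.3, 106.0], [553.5, -262.5, 106.0]] len 108.45554858509789 ang -0.9903631850464745
 side ang 89.67824989110213 90.05363581058903
[[ 478.87814887 -217.41876121  138.        ]]
```

The strip is centred in the hand within about 1 mm, with its edge about 76 mm ahead (75 expected). I'll carry it to the front of the board.

Emit:
carry_out(
  deltas=[
    [[1,-0.5,0],0,0],
    [[2,-0.7,0],0,0],
    [[2.8,-0.7,0],0,0],
    [[3,0,0],0,0],
    [[3,0,0],0,0],
    [[3,0,0],0,0],
    [[3,0,0],0,0],
    [[3,0,0],0,0],
    [[3,0,0],0,0],
    [[3,0,0],0,0],
    [[3,0,0],0,0],
    [[3,0,0],0,0],
    [[3,0,0],0,0],
    [[3,0,0],0,0],
    [[3,0,0],0,0],
    [[3,0,0],0,0],
    [[3,0,0],0,0],
    [[2,0,0],0,0],
    [[0.9,0,0],0,0],
    [[0,0,0],0,0],
  ],
)

```text
clock: 8.67
eef_pos: [462.8, 252.7, 127.7]
eef_rot: [-3.141, -0.0, 1.565]
wrist_force: [-0.4, -0.8, -3.0]
finger_gap: 9.9
```

Emit:
carry_out(
  deltas=[
    [[0,0,0],0,0],
    [[0,0,0],0,0],
  ],
)

```text
clock: 8.83
eef_pos: [463.2, 250.4, 127.9]
eef_rot: [-3.141, 0.0, 1.562]
wrist_force: [-0.7, 0.6, -2.1]
finger_gap: 9.9
```

```bash
python3 to.py 463.5 251.5 70;python3 - <<'E'
from h import *
from cell import vision
for n in('wrist','side','top'):
    c=vision.calibration(n);p,d=vision.camera(n);cv2.imwrite(f'pics/{n}5.png',p[:,:,::-1]);np.save(f'pics/{n}5c.npy',np.r_[c['eye'],c['orientation']])
    if n=='side':cv2.imwrite('pics/s5.png',cv2.resize(p[130:270,200:400,::-1],None,fx=4,fy=4,interpolation=cv2.INTER_CUBIC))
E
```

```text
{'clock': 8.833, 'joints': [0.426, 0.354, 1.696, -0.0, 1.092, 0.435], 'eef_pos': [463.151, 250.376, 127.882], 'eef_rot': [-3.141, 0.0, 1.562], 'wrist_force': [-0.729, 0.63, -2.123], 'moment': [-0.046, 0.13, 0.0], 'finger_gap': 9.907}
tool cm [0.114 0.036 5.788] yaw deg 89.52
```

View pics/wrist5.png

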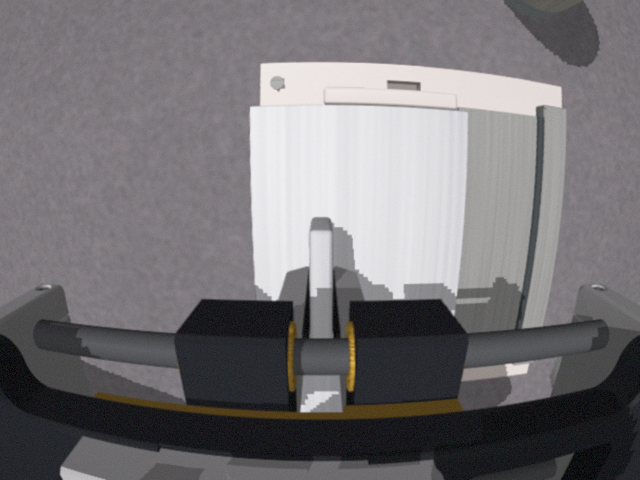

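View pics/s5.png

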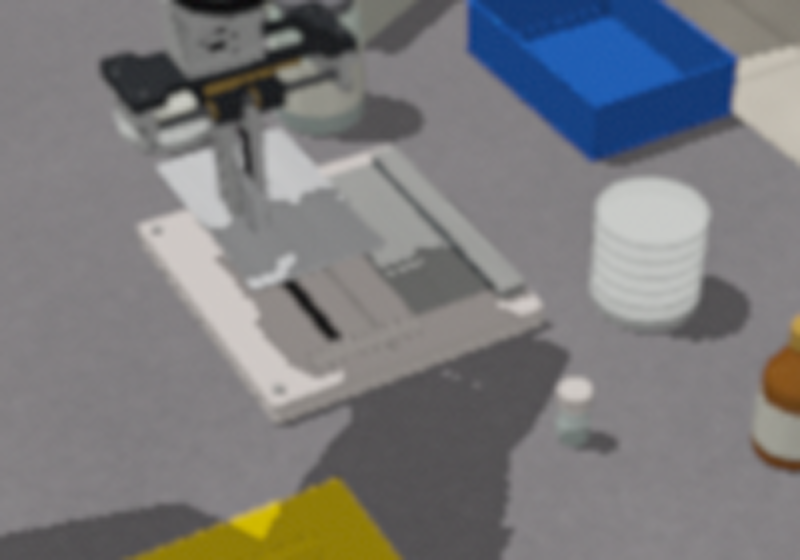

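View pics/top5.png

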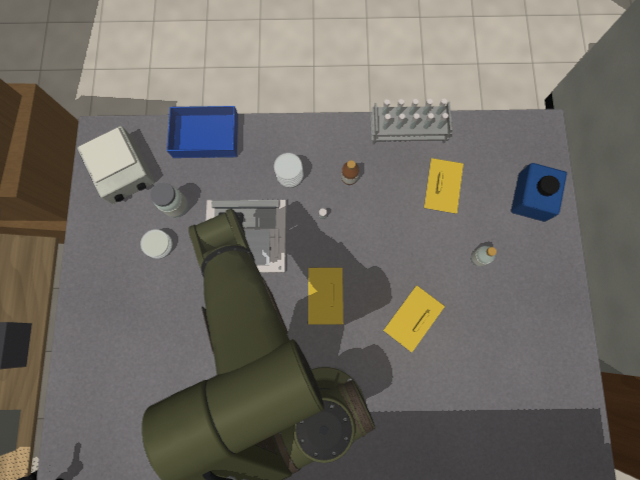

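The wrist view shows the board's left rim (corners (261,64) and (562,87)) and the left cheek at (325,88)–(457,107), with the strip edge at column 467. I'll check the board pose from these before going down.

Run:
```python
from h import *
from cell import vision
im=cv2.imread('pics/wrist5.png');cv2.imwrite('pics/w5c.png',cv2.resize(im[55:130,240:575],None,fx=2.35,fy=4,interpolation=cv2.INTER_CUBIC))
c=vision.calibration('wrist');e=np.load('pics/wrist5c.npy');print(e,c['eye'])
c=dict(c,eye=e[:3],orientation=e[3:])
q=fish(c,[261,562],[64,87],20);print('corners',q.round(1).tolist(),np.linalg.norm(q[1]-q[0]),np.degrees(np.arctan2(*(q[1]-q[0])[1::-1])),'mid',q.mean(0))
q=fish(c,[325,457,325,457],[88,95,103,107],30);print('cheek',q.round(1).tolist())
q=fish(c,[250,467],[107,112],104);print('strip',q.round(1).tolist())
```

```text
[ 4.63948147e+02  3.15107862e+02  2.86291241e+02  2.91119985e+00
 -2.74862974e-04 -8.89199010e-03] [464.05003383 315.22045818 286.49722657]
corners [[421.7, 381.5, 20.0], [663.7, 379.3, 20.0]] 241.9655349277861 -0.5205928698615031 mid [542.691483   380.41780103  20.        ]
cheek [[467.3, 360.3, 30.0], [561.4, 359.1, 30.0], [467.2, 349.7, 30.0], [561.3, 350.3, 30.0]]
strip [[429.5, 338.8, 104.0], [538.7, 337.9, 104.0]]
```

View pics/w5c.png

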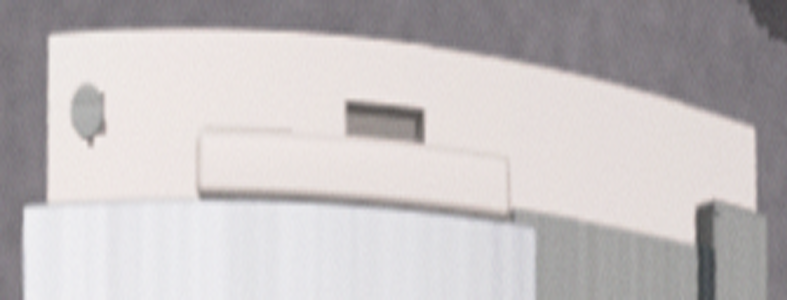

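Relative to the board, the strip is about 2–3 mm to −y. The wrist puts the board at x≈542 and the top view at 538.5, so I'll take 540.5. I'll shift 2 mm and go down to just above the seal.

Emit:
carry_out(
  deltas=[
    [[0.2,0,0.5],0,0],
    [[0,0,1],0,0],
    [[0,0,1.2],0,0],
    [[0,0,1.2],0,0],
    [[0,0,1.2],0,0],
    [[0,0,1],0,0],
    [[0,0,0.7],0,0],
    [[0,0,0.4],0,0],
    [[0,0,0],0,0],
    [[0,0,0],0,0],
    [[0,0,0],0,0],
  ],
  grip_force=55,
)

```text
clock: 9.9
eef_pos: [463.4, 253.6, 56.5]
eef_rot: [3.141, -0.0, 1.564]
wrist_force: [-0.2, 0.0, -2.8]
finger_gap: 9.7
```

```bash
python3 to.py 463.5 253 50.3;python3 - <<'E'
from h import *
from cell import vision
for n in('wrist','side'):
    c=vision.calibration(n);p,d=vision.camera(n);cv2.imwrite(f'pics/{n}6.png',p[:,:,::-1]);np.save(f'pics/{n}6c.npy',np.r_[c['eye'],c['orientation']])
    if n=='side':cv2.imwrite('pics/s6.png',cv2.resize(p[140:250,210:370,::-1],None,fx=5,fy=5,interpolation=cv2.INTER_CUBIC))
E
```

```text
{'clock': 9.9, 'joints': [0.431, 0.461, 1.738, 0.0, 0.942, 0.439], 'eef_pos': [463.388, 253.614, 56.475], 'eef_rot': [3.141, -0.0, 1.564], 'wrist_force': [-0.229, 0.029, -2.779], 'moment': [-0.067, 0.143, -0.019], 'finger_gap': 9.699}
tool cm [-0.062  0.011  0.618] yaw deg 89.58
```

View pics/wrist6.png

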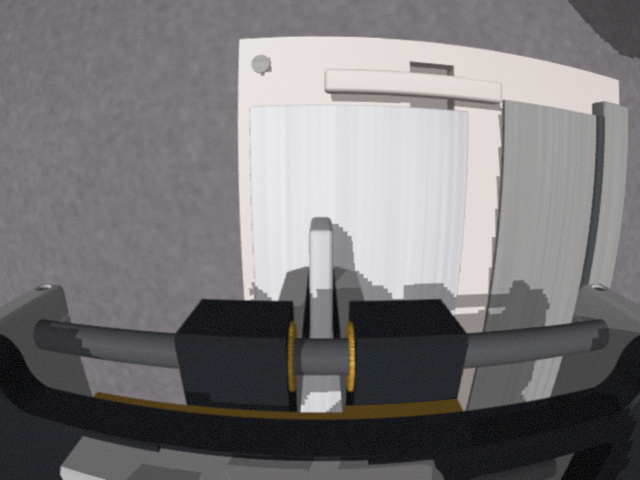

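View pics/s6.png

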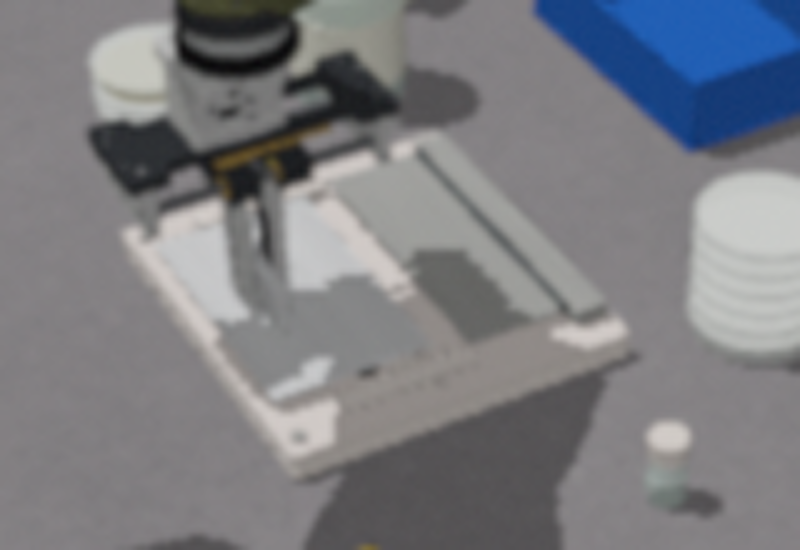

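Just above the deck the strip lies parallel to the board, between the cheek (row about 100) and in front of the flap edge at column 502. I'll measure the gaps at nearly the same height.

Run:
```python
from h import *
from cell import vision
im=cv2.imread('pics/wrist6.png');cv2.imwrite('pics/w6c.png',cv2.resize(im[30:130,230:510],None,fx=2.8,fy=5,interpolation=cv2.INTER_CUBIC))
c=vision.calibration('wrist');e=np.load('pics/wrist6c.npy');c=dict(c,eye=e[:3],orientation=e[3:])
f=lambda n,u,v,z:print(n,fish(c,u,v,z)[:,:2].round(1).tolist())
f('strip end',[250,467],[106,112],32.5);f('strip edge',[467,458],[115,290],32.5)
f('flap edge',[503,491],[105,300],32)
f('cheek in bottom/top',[327,500],[93,104],30)
f('board cnr',[240,619],[40,79],20)
```

```text
strip end [[429.7, 342.5], [539.0, 341.3]]
strip edge [[539.0, 339.7], [539.2, 245.8]]
flap edge [[560.7, 347.1], [561.3, 238.4]]
cheek in bottom/top [[467.5, 348.4], [559.8, 347.8]]
board cnr [[421.7, 381.5], [663.8, 380.4]]
```

View pics/w6c.png

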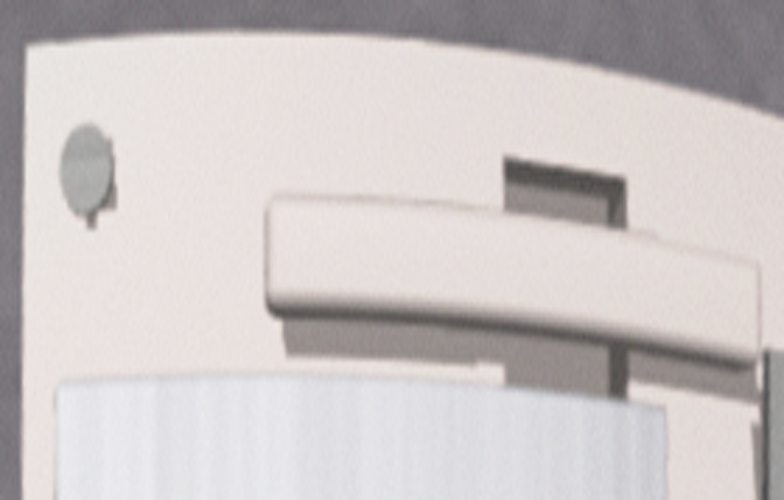

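The gap to the flap edge is 22 mm and lateral clearance is about 6–7 mm, so it is nearly centred. I'll lower to about 2 mm above the deck and slide to just short of the flap.

Emit:
carry_out(
  deltas=[
    [[-0.1,0,0.2],0,0],
    [[0,0,0.2],0,0],
    [[0,0,0.2],0,0],
    [[0,0,0],0,0],
    [[0,0.3,0],0,0],
    [[0,0.4,0],0,0],
    [[0,0.4,0],0,0],
    [[0,0.4,0],0,0],
    [[0,0.3,0],0,0],
    [[0,0,0],0,0],
    [[0,0,0],0,0],
    [[0,0,0],0,0],
  ],
)

```text
clock: 11.0
eef_pos: [481.9, 252.4, 50.3]
eef_rot: [3.14, -0.0, 1.563]
wrist_force: [4.1, -1.4, 2.5]
finger_gap: 9.6
```

```bash
python3 to.py 515.5 252 50;python3 - <<'E'
from h import *
from cell import vision
for n in('wrist','side'):
    c=vision.calibration(n);p,d=vision.camera(n);cv2.imwrite(f'pics/{n}7.png',p[:,:,::-1]);np.save(f'pics/{n}7c.npy',np.r_[c['eye'],c['orientation']])
    if n=='side':cv2.imwrite('pics/s7.png',cv2.resize(p[140:250,210:370,::-1],None,fx=5,fy=5,interpolation=cv2.INTER_CUBIC))
E
```

```text
{'clock': 11.0, 'joints': [0.415, 0.499, 1.696, -0.001, 0.945, 0.423], 'eef_pos': [481.854, 252.364, 50.292], 'eef_rot': [3.14, -0.0, 1.563], 'wrist_force': [4.13, -1.437, 2.539], 'moment': [-0.233, -0.689, -0.049], 'finger_gap': 9.567}
tool cm [-0.012  3.365  0.036] yaw deg 89.58
```

View pics/wrist7.png

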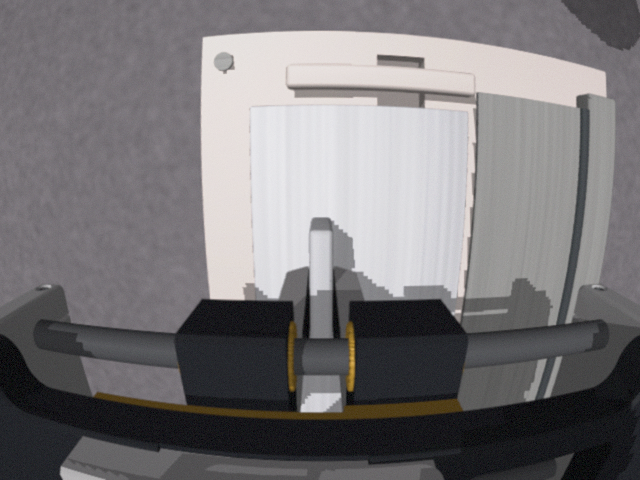

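View pics/s7.png

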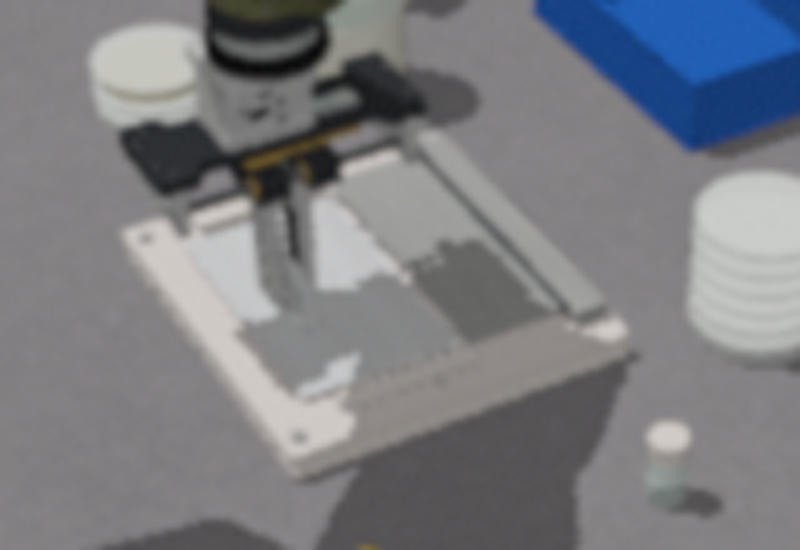

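The edge is now about 3 mm in front of the flap and level, with the seal partly compressed. I'll slide in 1.2 cm and check.

Emit:
carry_out(
  deltas=[
    [[0,0.2,0],0,0],
    [[0,0.2,0],0,0],
    [[0,0.2,0],0,0],
    [[0,0.2,0],0,0],
    [[0,0.2,0],0,0],
    [[0,0.2,0],0,0],
    [[0,0,0],0,0],
    [[0,0,0],0,0],
  ],
)

```text
clock: 11.77
eef_pos: [493.5, 252.2, 50.0]
eef_rot: [3.141, -0.0, 1.563]
wrist_force: [-0.5, -0.3, 2.6]
finger_gap: 9.7
```

```bash
python3 to.py 515.5 252 50;python3 - <<'E'
from h import *
from cell import vision
for n in('wrist','side'):
    c=vision.calibration(n);p,d=vision.camera(n);cv2.imwrite(f'pics/{n}8.png',p[:,:,::-1]);np.save(f'pics/{n}8c.npy',np.r_[c['eye'],c['orientation']])
    if n=='side':
        cv2.imwrite('pics/s8.png',cv2.resize(p[140:250,210:370,::-1],None,fx=5,fy=5,interpolation=cv2.INTER_CUBIC))
        Q=pts(c,d);m=(abs(Q[...,0]-595)<25)&(abs(Q[...,1]-230)<60)&(Q[...,2]>10);w=Q[m];print('flap z fit',len(w),np.linalg.lstsq(np.c_[w[:,0]-561,np.ones(len(w))],w[:,2],rcond=None)[0])
E
```

```text
{'clock': 11.767, 'joints': [0.407, 0.519, 1.665, -0.0, 0.957, 0.414], 'eef_pos': [493.451, 252.226, 50.034], 'eef_rot': [3.141, -0.0, 1.563], 'wrist_force': [-0.534, -0.255, 2.61], 'moment': [-0.119, 0.182, -0.013], 'finger_gap': 9.652}
tool cm [-0.006  2.205  0.005] yaw deg 89.58
flap z fit 398 [-1.49562356 96.81506372]
```

View pics/wrist8.png

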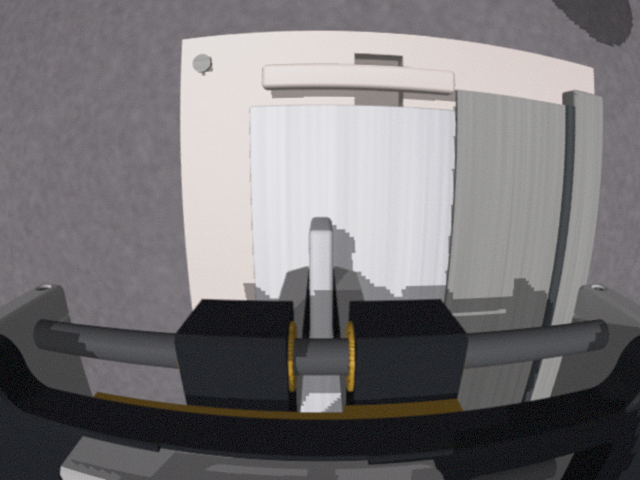

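View pics/s8.png

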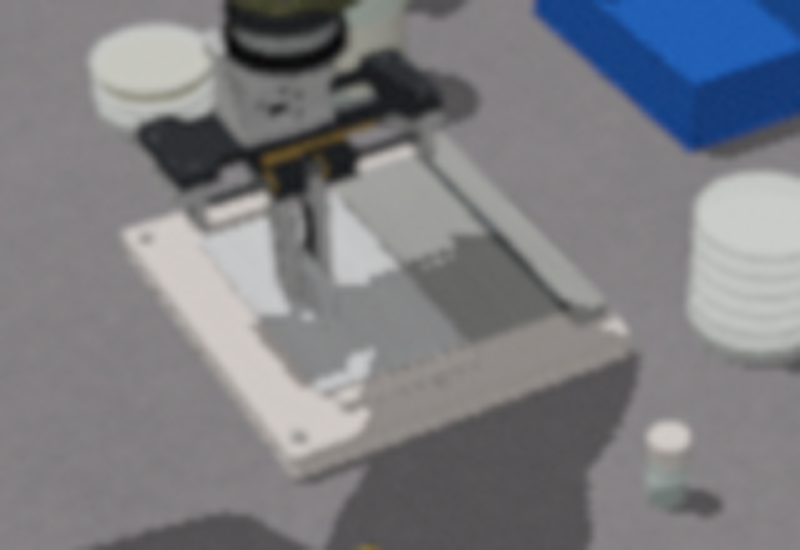

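The edge has gone under: the visible plate now ends at the flap edge, column 453, where the full plate showed to 467. The flap is flat and there's no push-back. I'll slide the rest of the way.

Emit:
carry_out(
  deltas=[
    [[0,0.2,0],0,0],
    [[0,0.3,0],0,0],
    [[0,0.3,0],0,0],
    [[0,0.3,0],0,0],
    [[0,0.3,0],0,0],
    [[0,0.3,0],0,0],
    [[0,0.3,0],0,0],
    [[0,0.2,0],0,0],
    [[0,0,0],0,0],
    [[0,0,0],0,0],
  ],
)

```text
clock: 12.7
eef_pos: [515.6, 252.1, 50.1]
eef_rot: [3.14, -0.0, 1.563]
wrist_force: [0.5, -0.8, 2.4]
finger_gap: 9.7
```

```bash
python3 to.py 515.5 252 48;python3 - <<'E'
from h import *
from cell import vision
for n in('wrist','side'):
    c=vision.calibration(n);p,d=vision.camera(n);cv2.imwrite(f'pics/{n}9.png',p[:,:,::-1]);np.save(f'pics/{n}9c.npy',np.r_[c['eye'],c['orientation']])
    if n=='side':cv2.imwrite('pics/s9.png',cv2.resize(p[140:250,210:370,::-1],None,fx=5,fy=5,interpolation=cv2.INTER_CUBIC))
E
```

```text
{'clock': 12.7, 'joints': [0.391, 0.555, 1.606, -0.0, 0.979, 0.399], 'eef_pos': [515.649, 252.058, 50.127], 'eef_rot': [3.14, -0.0, 1.563], 'wrist_force': [0.533, -0.804, 2.382], 'moment': [-0.159, 0.029, 0.007], 'finger_gap': 9.669}
tool cm [-0.006 -0.015  0.213] yaw deg 89.58
```

View pics/wrist9.png

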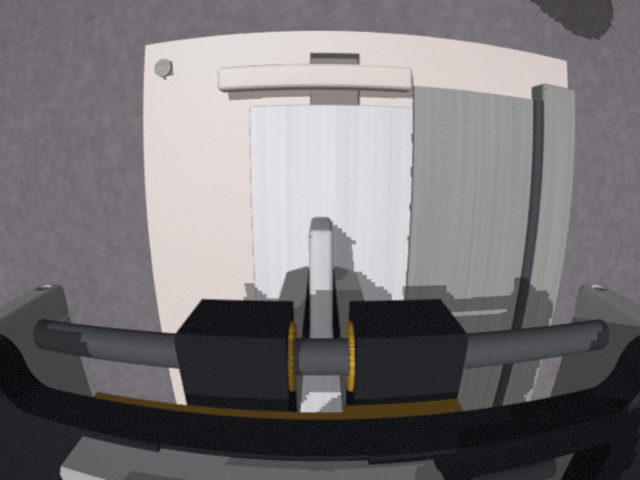

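View pics/s9.png

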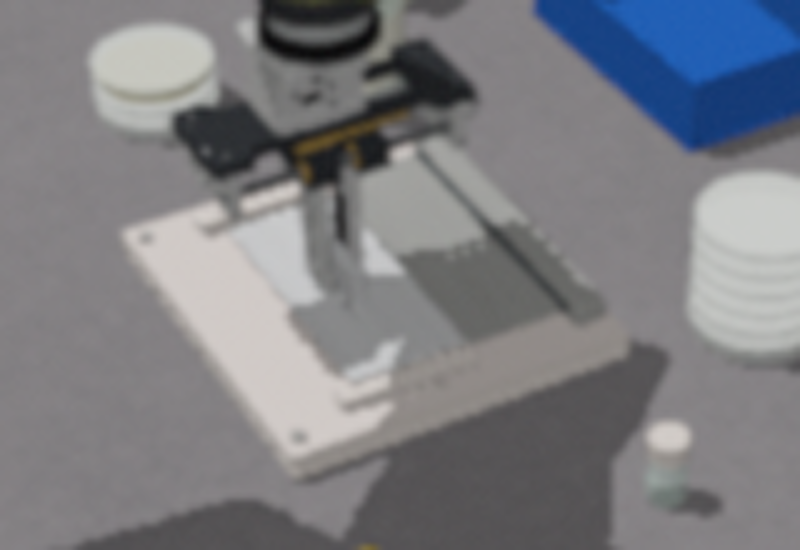

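About 81 mm of the 110 mm plate is still visible in front of the flap, so the edge is about 29 mm under. Now I'll press down gradually.

Emit:
carry_out(
  deltas=[
    [[0,0,0.1],0,0],
    [[0,0,0.1],0,0],
    [[0,0,0.05],0,0],
    [[0,0,0],0,0],
    [[0,0,0],0,0],
  ],
)

```text
clock: 13.22
eef_pos: [515.6, 252.1, 48.0]
eef_rot: [3.14, -0.0, 1.563]
wrist_force: [2.1, -2.1, 7.1]
finger_gap: 9.5
```

Emit:
carry_out(
  deltas=[
    [[0,0,0.1],0,0],
    [[0,0,0],0,0],
    [[0,0,0],0,0],
  ],
)

```text
clock: 13.47
eef_pos: [515.6, 252.1, 47.9]
eef_rot: [3.14, -0.0, 1.564]
wrist_force: [-3.4, -5.0, 19.2]
finger_gap: 9.9
```

Contact with the deck is firm: 12 N more moved it only about 0.1 mm. I'll hold and check for drift.

Emit:
carry_out(
  deltas=[
    [[0,0,0],0,0],
    [[0,0,0],0,0],
    [[0,0,0],0,0],
    [[0,0,0],0,0],
    [[0,0,0],0,0],
    [[0,0,0],0,0],
    [[0,0,0],0,0],
    [[0,0,0],0,0],
    [[0,0,0],0,0],
    [[0,0,0],0,0],
    [[0,0,0],0,0],
    [[0,0,0],0,0],
  ],
)

```text
clock: 14.47
eef_pos: [515.6, 252.1, 47.9]
eef_rot: [3.14, -0.0, 1.564]
wrist_force: [-3.3, -4.5, 18.8]
finger_gap: 9.6
```

```bash
python3 to.py;python3 - <<'E'
from h import *
from cell import vision
for n in('wrist','side'):
    c=vision.calibration(n);p,d=vision.camera(n);cv2.imwrite(f'pics/{n}10.png',p[:,:,::-1])
    if n=='side':
        cv2.imwrite('pics/s10.png',cv2.resize(p[140:250,210:370,::-1],None,fx=5,fy=5,interpolation=cv2.INTER_CUBIC))
    else:
        f=lambda n,u,v,z:print(n,fish(c,u,v,z)[:,:2].round(1).tolist())
        f('strip',[250,253],[106,270],24);f('flap edge',[412,408],[120,280],32);f('end',[250,410],[106,108],24);f('cheek in',[220,410],[90,99],30)
E
```

```text
{'clock': 14.467, 'joints': [0.391, 0.558, 1.607, -0.0, 0.975, 0.399], 'eef_pos': [515.626, 252.104, 47.931], 'eef_rot': [3.14, -0.0, 1.564], 'wrist_force': [-3.335, -4.494, 18.769], 'moment': [-0.867, 0.871, 0.017], 'finger_gap': 9.623}
strip [[481.9, 341.0], [480.6, 257.5]]
flap edge [[559.6, 333.1], [560.1, 254.0]]
end [[481.9, 341.0], [560.7, 339.9]]
cheek in [[468.3, 349.1], [559.2, 343.6]]
```

View pics/wrist10.png

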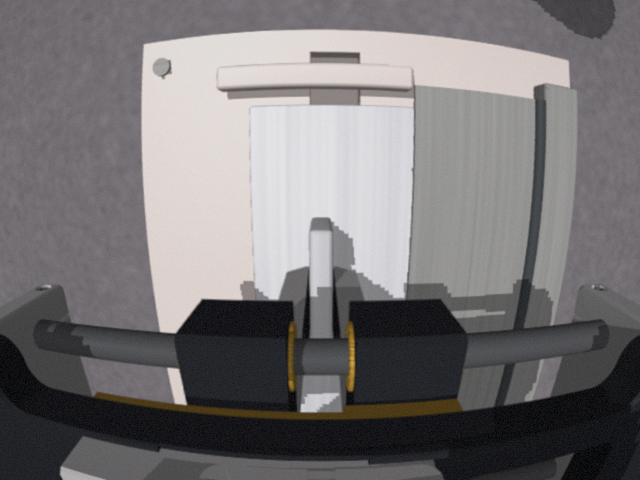

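View pics/s10.png

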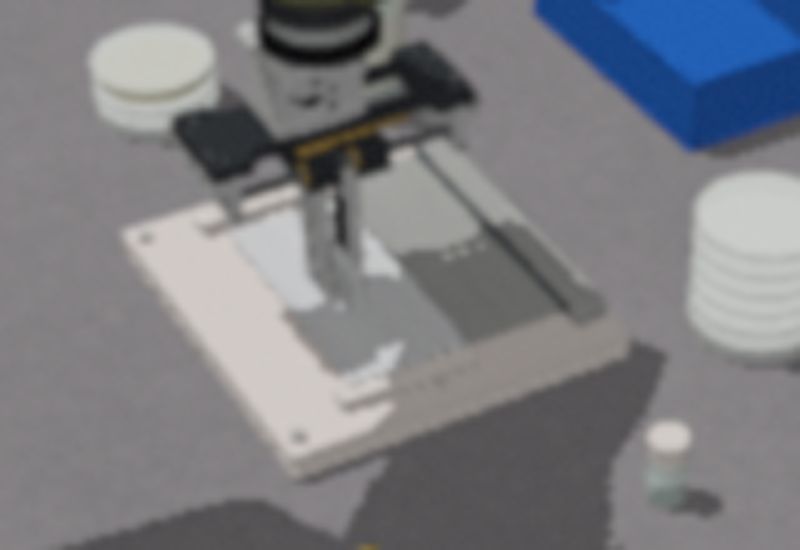

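Everything is steady: the plate's rear edge is at x≈481, so its front edge is at about 591 against the flap edge at 560. That puts it about 31 mm under. I'm handing it in while still pressing.

```bash
python3 -c "
from cell import workorder
print(workorder.sign_off())"; python3 to.py
```

```text
the job is handed in; nothing more can be done
None
the job is handed in; nothing more can be done
```

I gripped the aluminium strip by its rib and slid its far edge about 31 mm under the flap. I then pressed it flat on the deck and handed the job in at about 14.6 s, still holding it. The sign-off gives no verdict, so the results below are from my own checks.

**Last checks:**
- **Depth:** the strip edge is about 31 mm under the flap (20 mm needed, stop at 40 mm).
- **Sideways and angle:** it is within about 2 mm of the centre line, and parallel to the board within about 0.01 rad.
- **Height:** the tool sat 19.9 mm higher than when it gripped the strip on the bench, so the strip is on the 20 mm deck.
- **Press:** wrist force was steady at about +19 N for one second, with 55 N of grip on the rib.
- **Flap and bystanders:** the flap looked flat in both views. The vial, tall dishes and short dishes looked undisturbed in the last side view.

**What disagreed or wasn't confirmed:**
- **Seal bar:** I couldn't see it under the strip. I take it as flush because the strip is on the deck and the press is well over 7 N.
- **Board position:** the top and wrist views differed by about 3–4 mm in x. I set the depth from the wrist view of the strip and flap edge together.
- **First wrist measurement:** it was about 10 mm off because the arm was still moving, so I retook it.
- **Flap angle:** my attempt to fit it from the side depth image failed because the gripper got in the way, so the flap check is by eye only.

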